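# Release the lamp battery with the latch pin

### The arm

A 6-joint arm with a two-finger parallel gripper is mounted at the origin on the work surface. World frame = base frame: x ahead of the robot, y to its left, z up, the work surface at z = 0. Lengths are in mm, angles in degrees, forces in N, time in s.
With the tool pointing down it reaches from about 300 to 850 mm from the base axis. Payload 4.2 kg.
Tool frame: the origin (TCP) lies at the very end of the fingers, on their centre line; the grasp point (between the pads) lies 19 mm behind it; z points along the fingers, y is the direction in which the jaws open and shut (so a half turn about z gives the same grasp; the last joint's range is limited). The gripper opens to 91 mm and grips with 3 to 60 N. Pads are 32 mm wide; open, the fingers measure 118 mm over their backs; the gripper's body (76 mm by 178 mm) begins 60 mm behind the grasp point.
Start: joints at [-75.974, 18.312, 89.639, -0, 72.044, -1.146], TCP at [150.489, -554.974, 213.976] pointing down, gripper open.
Joint ranges: [-177.97, 177.97], [-48.28, 115.42], [12.27, 149.76], [-77.06, 257.06], [2.81, 150.46], [-146.56, 146.56]. Speed limits (degrees/s): [147.25, 147.25, 180, 180, 180, 180].

### API

Orientations are given as [roll, pitch, yaw] about the fixed x, y, z axes, in that order (R = Rz(yaw) Ry(pitch) Rx(roll)).
In Python, from workcell import monitor, eyes, job gives the robot as it stands.
- The arm moves only by the tool move_arm, never from a script. Its argument "increments" is a list that holds one entry, the list of rows, each a list of 7 numbers: the opening, from 0 (shut) to 1 (fully open), then the shift along the tool's x, y, z in cm, then the turn, a rotation vector about the tool's x, y, z in rad. In form: [[[jaw, x, y, z, ax, ay, az], ...]]. A call has 1 to 12 rows; each row shifts and turns the pose as measured when the row begins, along the tool's axes as they then stand; what a row does not reach is not made up. A row lasts 1/8 s, in which the tool goes at most 62.5 mm and 10.7 degrees, less where a joint would pass 70% of its speed; a pose out of reach is approached as far as the arm can. A call is refused whole if a number of a shift passes 6.25 or a number of a turn 0.188, either way. A call with a gripper value outside its range is refused whole. The fingers move at their own pace and stop on an object; "force" is the grip in N (left out, the last holds). Time passes only in rows, so rows that do not move let the fingers close. It gives the time, the measured TCP pose, the force and the opening at its end, in the units of the state.
- monitor.state(): the state, without advancing time (a new reading comes with each control period).
- eyes.grab_frame(name): name is "side" or "top"; returns a dict with "color" (480x640x3 uint8, red, green, blue), "z_map" (480x640 float32, mm along the optical axis (not along the pixel's ray), 0 where there is no reading), "camera_matrix" (3x3 intrinsics, pixels), "rvec" (rotation vector, rad) and "tvec" (3), from world to camera coordinates, as OpenCV has them. Camera axes: x right, y down, z forward; pixel columns grow to the right and rows downward; lengths in mm; the calibration is good to about 2 mm. A picture is of the moment at which its call begins.
- job.job_done(): hands the job in, once; it reports no verdict.
The state is a dict: "time_s": time; "qpos": joint angles; "qvel": joint speeds; "effort": joint torques, N m; "ee_pos": TCP position; "ee_rot": TCP orientation; "force": force on the tool from outside, world axes, zero at the start; "torque": the same for the moment, N m; "gripper_width": finger opening in mm.
Only numpy, scipy, OpenCV 4.12 (cv2) and the standard library are available. Lean on these libraries where they do the work, as an engineer would, in place of code of your own. Each camera call takes 0.05 s, during which the arm holds its last target. There are 200 camera calls.

### The job

The battery of the microscope's white lamp unit has to come out. Take the release pin (the tool with the round handle and the thin round rod, not the flat-bladed scraper beside it) out of the aluminium tool stand, push its rod down through the slot in the top of the lamp unit to press the latch tab inside until the battery springs out of the unit's end, then put the pin back in its own hole in the stand, upright, and let go. Leave the scraper standing where it is.

Things in the scene. Friction and masses are not known exactly. Their poses are not given: they have to be found in the camera images.
- pin_center (a point): Release pin, upright in one of the stand's holes. Point: middle of its round black handle (24 mm dia, 55 tall), z up. Below: steel collar (44 dia, 6 thick) lying flat on the stand, its underside 33.5 mm below this point; then a steel rod 8 dia, 70 long, its tip 103.5 mm below this point. About 90 g. Its hole is the one it starts in; the rod has about 10 mm of play there each way.
- scraper_center (a point): Scraper (bystander) in the stand's other hole, 80 mm from the pin; which hole is which varies. Square black handle 22 x 22 x 55 mm, same collar, flat blade 18 mm wide. Point: middle of its handle, z up. The stand is fixed, aluminium, 80 x 176 mm, its top plate 85 mm above the bench, two through holes of 30 mm dia.
- latch_tab: Sprung steel tab in the fixed white lamp unit, under a slot in the unit's top. Origin: middle of its upper face, below the slot's middle, 30 mm under the unit's top; x across the slot (24 mm), y along it (50 mm), z up. The tab fills the view through the slot. It goes down up to 12 mm (2.5 N, rising to 6 N); about 6 mm down frees the battery. It springs back up.
- battery (a joint): How far the grey battery (92 wide, 30 mm high) stands out of the lamp unit's end, in m: 0 latched, 0.030 sprung out. Once freed it slides by itself towards -y of the tab's frame and stays out. The unit is a white box 120 x 200 x 80 mm high; its middle is 40 mm to +y of the tab. The slot, nearer the battery end, is the only opening in its top; grey strips are mere louvres.
Mind the look-alikes: they are no part of the job. Leave any yellow look-alike of the part that bears pin_center alone.

How it is judged (in metres and radians):
On the way:
1. the release pin presses on the latch tab (contact force between pin and latch_tab above 0.5 N), for 0.04 s.
At the end, for the whole second after the job is handed in: The battery stands more than 20 mm out of the unit's end; the pin hangs in its own hole again, within 20 mm of where it was at the start and within 10 degrees of upright; the scraper still stands within 20 mm of its start and within 10 degrees of upright (value of joint battery above 0.02 m and distance of each of pin_center, scraper_center from where it was at the start of the episode below 0.02 m and angle between each of pin_center, scraper_center's own z axis and vertical below 0.17 rad); the robot touches nothing.
It fails at once if the latch tab is pressed with the gripper instead of the pin (contact force between any of the fingers, the arm and latch_tab above 1 N).
It fails at once if the scraper is pulled out or knocked over (distance of scraper_center from where it was at the start of the episode above 0.04 m).
It also fails if it takes over 54 s, if anything falls off the work surface, if the arm or the gripper's body presses on something with over 40 N, if the wrist force passes 120 N, or if a joint passes its speed limit or range.

## Working session

There is one attempt and no reset: what is moved stays moved. The work goes in short steps, Python scripts to look and compute and a tool call to move; the robot and the scene stay as the last step left them, time stands still between calls to the robot, and variables do not carry over. Pictures are saved under pics/ and viewed, about 8 in all and at most 12, crops included, and the job is handed in when it is done.

Besides the shell and the picture viewer there is one more tool, called after "Emit:" as name(argument=value, ...), one argument or row to a line, values as JSON. move_arm: Moves the arm, as the interface text tells. Its arguments: {"type":"object","properties":{"increments":{"type":"array"},"force":{"type":"number"}},"required":["increments"]}

```bash
mkdir -p pics; cat > h.py <<'E'
import numpy as np, cv2
from workcell import monitor, eyes, job
def grab(n,f=None):
    d=eyes.grab_frame(n)
    if f: cv2.imwrite(f,d["color"][:,:,::-1])
    np.savez(f"{n}.npz",**{k:np.asarray(d[k]) for k in d})
    return d
def load(n): return dict(np.load(f"{n}.npz"))
def world(d,u,v,z=None):
    R=cv2.Rodrigues(np.asarray(d["rvec"],float))[0];t=np.asarray(d["tvec"],float).ravel()
    r=np.linalg.inv(d["camera_matrix"])@np.array([u,v,1.])
    o=-R.T@t; w=R.T@r
    s=(z-o[2])/w[2] if z is not None else d["z_map"][int(v),int(u)]
    return o+s*w
def cloud(d):
    v,u=np.mgrid[:480,:640]; R=cv2.Rodrigues(np.asarray(d["rvec"],float))[0];t=np.asarray(d["tvec"],float).ravel()
    p=np.stack([u,v,1+0*u],-1)@np.linalg.inv(d["camera_matrix"]).T*d["z_map"][...,None]
    return (p-t)@R
def proj(d,P): return cv2.projectPoints(np.array([P],float),d["rvec"],d["tvec"],d["camera_matrix"],None)[0].ravel()
E
python3 -c "
from h import *
for n in ('top','side'):
    d=grab(n,f'pics/{n}0.png'); print(n,-cv2.Rodrigues(d['rvec'])[0].T@np.ravel(d['tvec']))
print(monitor.state())"
```

```text
top [443.4301509   37.46434626 802.64943132]
side [ 459.44796254 -563.7764549   789.43263455]
{'time_s': 0.1, 'qpos': array([-7.59733478e+01,  1.83473535e+01,  8.96977873e+01, -6.69018117e-04,
        7.20426903e+01, -1.14628075e+00]), 'qvel': array([ 0.02943238, -0.06069793, -0.10269899, -0.08141655, -0.17410778,
       -0.07447926]), 'effort': array([ 8.12026392e-04, -4.13331950e+01, -2.32509613e+01,  7.29123456e-02,
        4.21752781e-02, -5.68756093e-05]), 'ee_pos': array([ 150.38558607, -554.53849297,  213.22163921]), 'ee_rot': array([-1.79912174e+02, -1.12108222e-03,  1.51731388e+01]), 'force': array([ 0.14872964, -0.07878337, -0.20322604]), 'torque': array([-0.02401738, -0.01755367, -0.01323287]), 'gripper_width': 91.09157403161551}
```

View pics/top0.png

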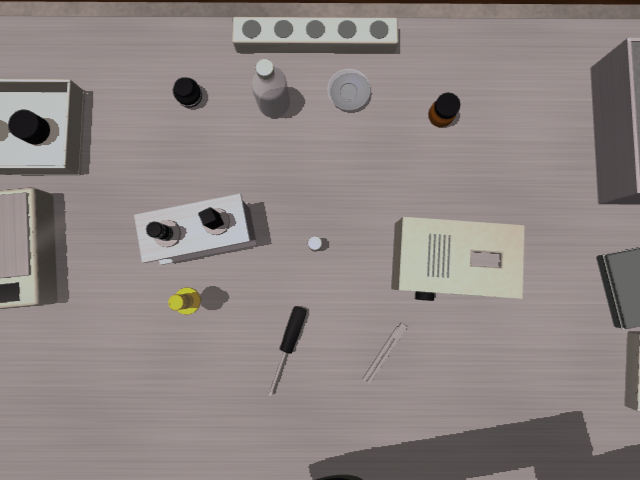

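View pics/side0.png

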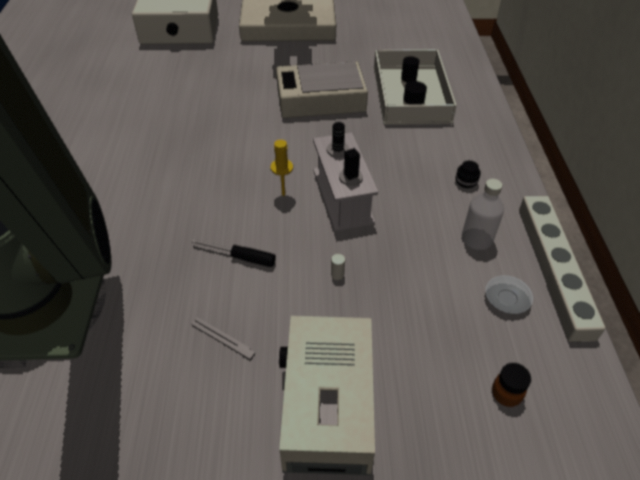

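The top picture shows the stand at (195,230) with black handles at (158,231), seemingly round, and (211,217), seemingly square. There is a yellow pin look-alike at (182,300), which I leave alone. The lamp unit is at (460,258) with its slot at (486,259). In the side view the handles are at (338,135) and (351,165). I'll confirm the round one in a crop and measure.

```bash
python3 - <<'E'
from h import *
t=load('top');s=load('side')
a=cv2.resize(t['color'][190:275,125:260],None,fx=5,fy=5,interpolation=cv2.INTER_CUBIC)
b=cv2.resize(s['color'][115:200,305:385],None,fx=5,fy=5,interpolation=cv2.INTER_CUBIC)[:425]
c=cv2.resize(t['color'][210:305,390:530],None,fx=4,fy=4,interpolation=cv2.INTER_CUBIC)
im=np.zeros((425+0,680+0,3),np.uint8)
im=np.hstack([cv2.resize(a,(450,283)),cv2.resize(b,(266,283))])
im=np.vstack([im,cv2.resize(c,(716,486))[:310]]) if 0 else np.vstack([im,np.pad(cv2.resize(c,(442,300)),((0,0),(0,274),(0,0)))])
cv2.imwrite('pics/c1.png',im[:,:,::-1])
for n,d in(('top',t),('side',s)):
    P=cloud(d); ok=d['z_map']>0
    col=d['color'].astype(int)
    def info(name,m):
        m=m&ok; 
        if m.sum()<5: print(n,name,'none');return
        q=P[m]; print(n,name,m.sum(),'mean',q.mean(0).round(1),'min',q.min(0).round(1),'max',q.max(0).round(1))
        return q
    Z=P[...,2]; dark=col.sum(-1)<150
    if n=='top': boxes={'hA':(140,215,175,250),'hB':(195,200,228,235)}; lamp=(390,210,530,305); st=(125,190,260,270)
    else: boxes={'hA':(325,118,347,150),'hB':(342,145,362,182)}; lamp=(275,310,380,480); st=(305,115,385,240)
    def bm(b): m=np.zeros((480,640),bool); m[b[1]:b[3],b[0]:b[2]]=1; return m
    for k,b in boxes.items():
        info(k+' top',bm(b)&(Z>143)); info(k+' all',bm(b)&(Z>100)&dark)
    for nm,b,zz in(('stand',st,85),('lamp',lamp,80)):
        q=info(nm,bm(b)&(abs(Z-zz)<4))
        if q is not None: print(cv2.minAreaRect(q[:,:2].astype(np.float32)))
    q=info('slot',bm(lamp)&(abs(Z-50)<8))
    if q is not None: print(cv2.minAreaRect(q[:,:2].astype(np.float32)))
E
```

```text
top hA top 192 mean [522.9 288.4 145.1] min [512.3 276.8 143. ] max [533.5 300.1 147.5]
top hA all 318 mean [522.  284.  134.3] min [511.8 276.1 100.1] max [533.4 298.1 147.5]
top hB top 206 mean [542.7 209.9 145.2] min [529.1 197.5 143.1] max [556.5 223.1 148.2]
top hB all 321 mean [540.9 206.5 135.6] min [529.2 196.1 100.3] max [555.2 221.4 148.2]
top stand 4081 mean [531.9 249.   84.5] min [476.6 157.8  81. ] max [588.9 344.3  89. ]
((532.9447021484375, 251.16360473632812), (80.86271667480469, 177.0748291015625), 11.814371109008789)
top lamp 8519 mean [ 486.2 -187.1   79.1] min [ 420.2 -293.1   76. ] max [552.2 -85.5  83.8]
((486.6752624511719, -189.61468505859375), (201.09341430664062, 120.31587219238281), 86.06499481201172)
top slot 631 mean [ 477.  -195.5   49.9] min [ 415.5 -264.9   42.2] max [552.9 -85.4  58. ]
((466.2430114746094, -162.49586486816406), (186.0314483642578, 119.83299255371094), 71.19458770751953)
side hA top 96 mean [522.8 285.7 146.7] min [511.  274.3 143.1] max [533.5 301.9 150.4]
side hA all 286 mean [522.5 280.  128.6] min [511.7 273.5 100.1] max [533.8 297.4 150.4]
side hB top 114 mean [542.3 206.8 146.6] min [529.  193.6 143.4] max [555.  222.9 150.3]
side hB all 377 mean [541.5 203.  127.8] min [529.  192.3 100. ] max [555.6 283.6 150.3]
side stand 1747 mean [530.7 231.9  86.1] min [476.3 154.2  81. ] max [588.4 345.3  89. ]
((532.716796875, 248.88775634765625), (81.617919921875, 180.6538848876953), 11.620796203613281)
side lamp 11229 mean [ 485.3 -198.7   80.8] min [ 419.1 -295.1   76. ] max [551.5 -86.9  84. ]
((485.9071044921875, -190.64222717285156), (202.44049072265625, 120.26823425292969), 86.06257629394531)
side slot 1097 mean [ 477.7 -241.2   50.7] min [ 415.2 -295.4   42.1] max [ 538.7 -123.7   58. ]
((476.5985412597656, -209.67453002929688), (119.16185760498047, 174.9164581298828), 1.7082377672195435)
```

View pics/c1.png

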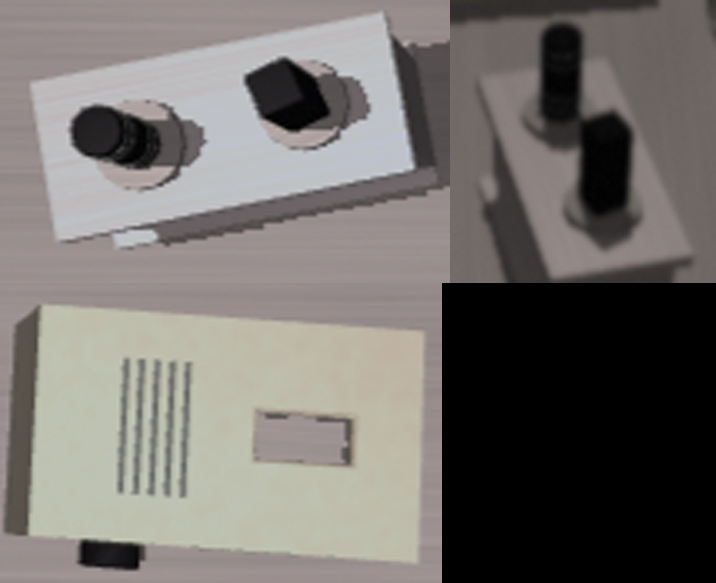

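The crop shows the round handle (knurled cylinder, left, px (158,231)) is the release pin. The square one, px (211,217), is the scraper. The yellow one is the decoy. Measured sizes match: handle top at about 146, stand 81x177, lamp 201x120. Next I'll check the slot point and the yellow decoy's position, then work out the moves.

```bash
cat >> h.py <<'E'
from scipy.spatial.transform import Rotation as Ro
def delta(target):
    s=monitor.state(); R=Ro.from_euler('xyz',s['ee_rot'],degrees=True)
    d=R.inv().apply(np.array(target)-s['ee_pos'])/10
    print('t',s['time_s'],'pos',s['ee_pos'].round(1),'rot',s['ee_rot'].round(2),'F',s['force'].round(1),'w',round(s['gripper_width'],1),'delta cm',d.round(2),'level turn',(R.inv()*Ro.from_euler('xyz',[180,0,s['ee_rot'][2]],degrees=True)).as_rotvec().round(3))
E
python3 - <<'E'
from h import *
t=load('top');s=load('side')
print('slot top',world(t,486,258.8,80),'side',world(s,328.5,406.5,80),'side tab z50',world(s,328.5,409,50))
for u,v in((471,251),(501,251),(471,267),(501,268)): print(world(t,u,v,80).round(1))
for d in(t,s):
    c=d['color'].astype(int); m=(c[...,0]>120)&(c[...,2]<50)&(c[...,1]>90)&(d['z_map']>0); q=cloud(d)[m]; print('yellow',q.mean(0),np.percentile(q,[2,98],axis=0))
delta([480,-230,215]); delta([523,287,215])
E
```

```text
slot top [ 483.4259806  -228.99286239   80.        ] side [ 483.78978225 -232.11206433   80.        ] side tab z50 [ 484.66722494 -221.71007965   50.        ]
[ 496.1 -204.9   80. ]
[ 496.2 -253.9   80. ]
[ 470.  -204.2   80. ]
[ 468.5 -252.9   80. ]
yellow [418.22484106 244.75448221  80.64124055] [[404.58902307 237.93780052  73.48681423]
 [428.61944655 256.6382931  130.1040047 ]]
yellow [414.48463059 254.27977832 102.03303309] [[394.98745415 241.41667492  75.03622201]
 [434.67264236 267.29430168 133.74888383]]
t 0.1 pos [ 150.4 -554.5  213.2] rot [-179.91   -0.     15.17] F [ 0.1 -0.1 -0.2] w 91.1 delta cm [ 40.31 -22.7   -0.14] level turn [-0.002 -0.     0.   ]
t 0.1 pos [ 150.4 -554.5  213.2] rot [-179.91   -0.     15.17] F [ 0.1 -0.1 -0.2] w 91.1 delta cm [ 5.799e+01 -7.147e+01 -7.000e-02] level turn [-0.002 -0.     0.   ]
```

Emit:
move_arm(
  increments=[
    [[0.55,5,-2.8,0,0,0,0],[0.55,5,-2.8,0,0,0,0],[0.55,5,-2.8,0,0,0,0],[0.55,5,-2.8,0,0,0,0],[0.55,5,-2.8,0,0,0,0],[0.55,5,-2.8,0,0,0,0],[0.55,5,-2.8,0,0,0,0],[0.55,5,-2.8,0,0,0,0],[0.55,1,-4.5,0,0,0,0],[0.55,1,-4.5,0,0,0,0]],
  ],
  force=30,
)

```text
time_s: 1.35
ee_pos: [483.9, -131.6, 209.2]
ee_rot: [-179.7, 0.1, 14.8]
force: [0.1, -0.1, 0.1]
gripper_width: 50.1
```

```bash
python3 -c "
from h import *
delta([523,287,200])"
```

```text
t 1.35 pos [ 483.9 -131.6  209.2] rot [-1.797e+02  1.200e-01  1.477e+01] F [ 0.1 -0.1  0.1] w 50.1 delta cm [ 14.45 -39.48   1.1 ] level turn [-0.005  0.002 -0.   ]
```

Emit:
move_arm(
  increments=[
    [[0.55,1.8,-4.8,0,0,0,0],[0.55,1.8,-4.8,0,0,0,0],[0.55,1.8,-4.8,0,0,0,0],[0.55,1.8,-4.8,0,0,0,0],[0.55,1.8,-4.8,0,0,0,0],[0.55,1.8,-4.8,0,0,0,0],[0.55,1.8,-4.8,0,0,0,0],[0.55,1.5,-4.2,0,0,0,0],[0.55,0,0,0,0,0,0]],
  ],
)

```text
time_s: 2.48
ee_pos: [521.5, 285.8, 207.1]
ee_rot: [-179.7, 0.4, 15.0]
force: [-0.0, -0.4, -0.3]
gripper_width: 50.1
```

```bash
python3 -c "
from h import *
delta([523,287,200])"
```

```text
t 2.475 pos [521.5 285.8 207.1] rot [-179.71    0.43   14.99] F [-0.  -0.4 -0.3] w 50.1 delta cm [ 0.18 -0.07  0.7 ] level turn [-0.005  0.008 -0.   ]
```

Emit:
move_arm(
  increments=[
    [[0.55,0.2,-0.1,1.5,-0.005,0.008,0],[0.55,0,0,2,0,0,0],[0.55,0,0,2,0,0,0],[0.55,0,0,2,0,0,0],[0.55,0,0,2,0,0,0],[0.55,0,0,0,0,0,0]],
  ],
)

```text
time_s: 3.22
ee_pos: [521.5, 281.1, 107.9]
ee_rot: [179.8, 0.3, 14.9]
force: [-1.2, 0.2, -0.6]
gripper_width: 50.1
```

```bash
python3 -c "
from h import *
delta([523,287,106]); grab('side','pics/x.png'); d=grab('top')
b=cv2.resize(load('side')['color'][90:210,280:400],None,fx=5,fy=5); cv2.imwrite('pics/s1.png',b[:,:,::-1])"
```

```text
t 3.225 pos [521.5 281.1 107.9] rot [179.76   0.28  14.86] F [-1.2  0.2 -0.6] w 50.1 delta cm [ 0.3  -0.54  0.19] level turn [0.004 0.005 0.   ]
```

View pics/s1.png

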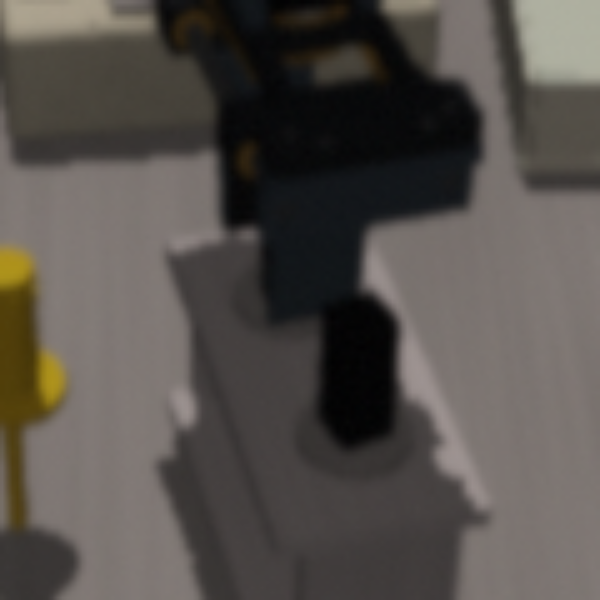

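The gripper's near finger stands at crop (310,260), in front of the pin and clear of the scraper (360,370). I'll centre it and close.

Emit:
move_arm(
  increments=[
    [[0.55,0.3,-0.5,0.2,0.004,0.005,0],[0.55,0,0,0,0,0,0],[0.0,0,0,0,0,0,0],[0,0,0,0,0,0,0],[0,0,0,0,0,0,0],[0,0,0,0,0,0,0]],
  ],
  force=30,
)

```text
time_s: 4.08
ee_pos: [526.0, 288.5, 110.6]
ee_rot: [-179.9, -0.6, 14.9]
force: [0.3, 0.7, -0.6]
gripper_width: 23.4
```

```bash
python3 -c "
from h import *
delta([523,287,256])"
```

```text
t 4.075 pos [526.  288.5 110.6] rot [-179.89   -0.57   14.87] F [ 0.3  0.7 -0.6] w 23.4 delta cm [ -0.19   0.04 -14.55] level turn [-0.002 -0.01   0.   ]
```

Emit:
move_arm(
  increments=[
    [[0,0,0,-1.5,0,-0.01,0],[0,0,0,-2,0,0,0],[0,0,0,-2,0,0,0],[0,0,0,-2,0,0,0],[0,0,0,-2.5,0,0,0],[0,0,0,-2.5,0,0,0],[0,0,0,-2.5,0,0,0],[0,0,0,-1,0,0,0],[0,0,0,0,0,0,0]],
  ],
)

```text
time_s: 5.2
ee_pos: [524.2, 287.2, 271.2]
ee_rot: [-180.0, 0.5, 14.9]
force: [-0.2, -1.0, -1.2]
gripper_width: 23.5
```

```bash
python3 -c "
from h import *
delta([484,-230,265]); grab('side','pics/x.png'); 
b=cv2.resize(load('side')['color'][40:210,250:410],None,fx=3.5,fy=3.5); cv2.imwrite('pics/s2.png',b[:,:,::-1])"
```

```text
t 5.2 pos [524.2 287.2 271.2] rot [-179.99    0.55   14.87] F [-0.2 -1.  -1.2] w 23.5 delta cm [-17.15  48.96   0.78] level turn [-0.    0.01 -0.  ]
```

View pics/s2.png

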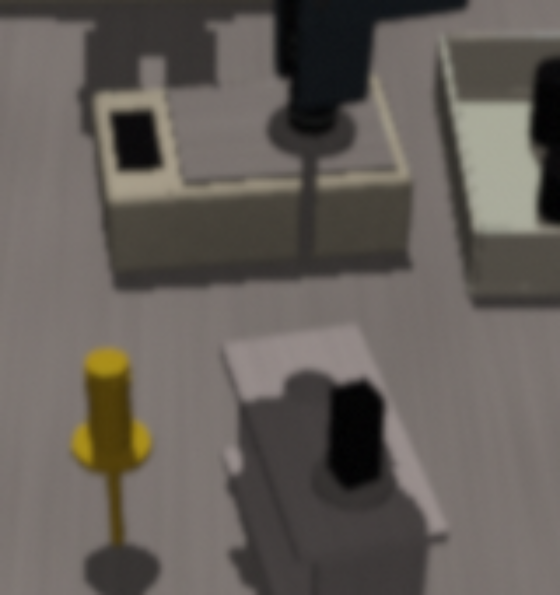

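The pin hangs straight from the gripper (collar at crop (312,128), rod down to (308,250)), and the scraper is untouched. Now to the lamp.

Emit:
move_arm(
  increments=[
    [[0,-1.0,2.5,0,0,0.01,0],[0,-1.5,4.2,0,0,0,0],[0,-1.5,4.2,0,0,0,0],[0,-1.5,4.2,0,0,0,0],[0,-1.5,4.2,0,0,0,0],[0,-1.5,4.2,0,0,0,0],[0,-1.5,4.2,0,0,0,0],[0,-1.5,4.2,0,0,0,0],[0,-1.5,4.2,0,0,0,0],[0,-1.5,4.2,0,0,0,0],[0,-1.5,4.2,0,0,0,0],[0,-0.8,2.5,0,0,0,0]],
  ],
)

```text
time_s: 6.75
ee_pos: [474.4, -223.7, 254.9]
ee_rot: [-179.6, 1.6, 15.2]
force: [-0.1, 0.4, -1.4]
gripper_width: 23.3
```

```bash
python3 -c "
from h import *
delta([484,-230,200])"
```

```text
t 6.75 pos [ 474.4 -223.7  254.9] rot [-179.59    1.59   15.16] F [-0.1  0.4 -1.4] w 23.3 delta cm [0.92 0.9  5.47] level turn [-0.007  0.028 -0.   ]
```

Emit:
move_arm(
  increments=[
    [[0,1.0,0.9,1,-0.007,0.028,0],[0,0,0,2,0,0,0],[0,0,0,1.5,0,0,0],[0,0,0,0,0,0,0],[0,0,0,0,0,0,0]],
  ],
)

```text
time_s: 7.38
ee_pos: [483.9, -231.4, 203.5]
ee_rot: [-179.7, 0.3, 14.9]
force: [-0.2, -0.5, -1.4]
gripper_width: 23.1
```

```bash
python3 -c "
from h import *
d=grab('side','pics/x.png'); t=grab('top','pics/xt.png'); delta([485,-230,200]); s=monitor.state()
R=Ro.from_euler('xyz',s['ee_rot'],degrees=True)
for off in (0,-3): print(off,[proj(d,s['ee_pos']+R.apply([off,0,L])).round(1) for L in (-8+70-34,96)])
a=cv2.resize(d['color'][250:470,240:420],None,fx=3,fy=2.7); b=cv2.resize(t['color'][200:310,390:530],None,fx=1.7,fy=1.7)
a=cv2.resize(d['color'][260:460,250:410],None,fx=3,fy=3)
cv2.imwrite('pics/s3.png',a[:,:,::-1])"
```

```text
t 7.475 pos [ 483.9 -231.4  203.8] rot [-179.72    0.28   14.93] F [-0.7  0.3 -0.9] w 23.6 delta cm [ 0.14 -0.11  0.38] level turn [-0.005  0.005 -0.   ]
0 [array([329.6, 370.4]), array([328.5, 396.2])]
-3 [array([327.2, 371. ]), array([326.2, 396.8])]
```

View pics/s3.png

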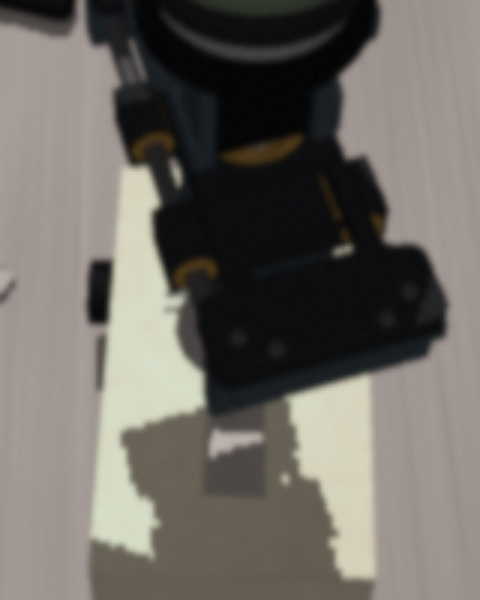

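The rod is hidden behind the gripper; the slot is at crop (235,465). I'll descend in small corrected steps, watching the force.

Emit:
move_arm(
  increments=[
    [[0,0.2,-0.1,1,-0.005,0.005,0],[0,0,0,0.8,0,0,0],[0,0,0,0,0,0,0]],
  ],
)

```text
time_s: 7.85
ee_pos: [486.0, -229.6, 185.4]
ee_rot: [179.9, -0.1, 15.0]
force: [0.0, -1.0, -0.4]
gripper_width: 23.5
```

```bash
python3 -c "
from h import *
d=grab('side','pics/x.png'); t=grab('top','pics/xt.png'); delta([485.5,-230,160]); s=monitor.state()
R=Ro.from_euler('xyz',s['ee_rot'],degrees=True)
a=cv2.resize(d['color'][330:440,280:380],None,fx=5,fy=5)
cv2.imwrite('pics/s4.png',a[:,:,::-1])"
```

```text
t 7.95 pos [ 486.4 -229.9  186.1] rot [ 1.7987e+02 -1.5000e-01  1.4950e+01] F [-0.4 -0.1 -0.8] w 23.0 delta cm [-0.1  -0.02  2.6 ] level turn [ 0.002 -0.003 -0.   ]
```

View pics/s4.png

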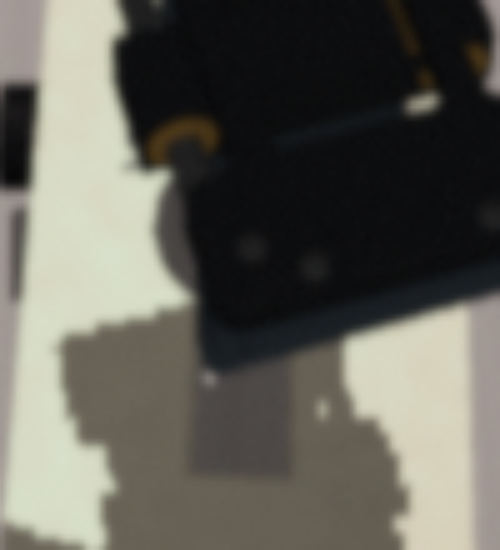

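The collar's left edge shows at crop (155,235), which is full px (311,377). I'll use it to fix the pin's x.

```bash
python3 -c "
from h import *
d=load('side')
for v in (372,377,382): print(world(d,311,v,163).round(1))
P=cloud(d); m=np.zeros((480,640),bool); m[365:390,308:322]=1; Z=P[...,2]; m&=(Z>140)&(Z<185); q=P[m]; print(len(q),q.min(0),q.max(0),q[q[:,0].argmin()]); print(cv2.minEnclosingCircle(q[:,:2].astype(np.float32)))
from scipy.optimize import least_squares
e=[]
for v in range(360,395):
    u=np.where(m[v])[0]
    if len(u): e.append(P[v,u[0]])
e=np.array(e); print(e.round(1)[::3])
r=least_squares(lambda c:np.hypot(e[:,0]-c[0],e[:,1]-c[1])-22,[483,-230]); print(r.x,abs(r.fun).max())"
```

```text
[ 461.4 -225.8  163. ]
[ 461.3 -232.5  163. ]
[ 461.2 -239.1  163. ]
118 [ 461.24831766 -246.87291755  160.52319742] [ 469.53475394 -218.42970138  169.53072956] [ 461.24831766 -233.82895317  160.52319742]
((467.33526611328125, -232.65130615234375), 14.366727828979492)
[[ 465.3 -218.4  166.7]
 [ 462.8 -223.   167.8]
 [ 461.4 -227.5  168.7]
 [ 461.4 -230.4  166.7]
 [ 461.3 -234.1  166.1]
 [ 462.4 -238.3  166.4]
 [ 463.5 -240.6  163.2]
 [ 467.  -245.3  164.5]]
[ 483.07388481 -230.44855581] 0.8278856086503374
```

Collar circle fit: pin axis at (483.1, -230.4), right over the tab at (483.6, -230). Next, descend.

Emit:
move_arm(
  increments=[
    [[0,0,0,1,0,0,0],[0,0,0,1,0,0,0],[0,0,0,0.8,0,0,0],[0,0,0,0,0,0,0]],
  ],
)

```text
time_s: 8.45
ee_pos: [486.4, -230.0, 155.9]
ee_rot: [179.9, -0.1, 14.9]
force: [0.6, -1.0, -1.1]
gripper_width: 23.5
```

```bash
python3 -c "
from h import *
delta([486.2,-230,137])"
```

```text
t 8.45 pos [ 486.4 -230.   155.9] rot [ 1.7988e+02 -1.3000e-01  1.4940e+01] F [ 0.6 -1.  -1.1] w 23.5 delta cm [-0.03 -0.01  1.89] level turn [ 0.002 -0.002 -0.   ]
```

Emit:
move_arm(
  increments=[
    [[0,0,0,0.6,0,0,0],[0,0,0,0.6,0,0,0],[0,0,0,0.6,0,0,0],[0,0,0,0.2,0,0,0],[0,0,0,0,0,0,0]],
  ],
)

```text
time_s: 9.07
ee_pos: [487.1, -230.2, 136.5]
ee_rot: [179.8, -0.2, 14.9]
force: [0.2, 0.5, 2.7]
gripper_width: 23.5
```

```bash
python3 -c "
from h import *
d=grab('side','pics/x.png'); t=grab('top','pics/xt.png'); delta([486.2,-230,137])
b=cv2.resize(t['color'][200:310,390:560],(640,414)); cv2.imwrite('pics/s5.png',b[:,:,::-1])
for P in ([479.5,-290,48],[477.5,-320,48]): print(proj(d,P),proj(t,P))
P=cloud(t); q=P[(abs(P[...,2]-50)<25)&(P[...,1]<-293)&(P[...,1]>-345)&(abs(P[...,0]-479)<50)]; print(len(q),q.min(0) if len(q) else '')"
```

```text
t 9.175 pos [ 487.1 -230.2  136.5] rot [179.81  -0.24  14.94] F [-1.7  0.2  3.9] w 23.0 delta cm [-0.08 -0.04 -0.05] level turn [ 0.003 -0.004 -0.   ]
[326.70186557 459.8859833 ] [515.05278626 262.22588047]
[326.06255363 484.00847507] [532.74232729 263.44792609]
29 [ 432.45436224 -316.1913907    32.28290097]
```

View pics/s5.png

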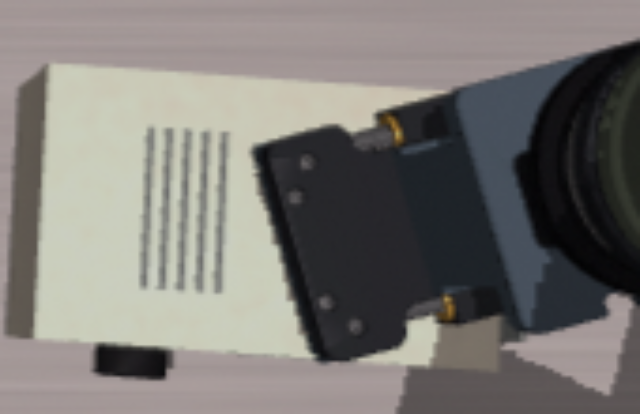

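Vertical force has risen to about 5 N net, so the tab is pressed, and surface points now appear at y=-316 beyond the unit's end. I'll press a touch more, then lift and check the battery.

Emit:
move_arm(
  increments=[
    [[0,-0.1,0,0.2,0,0,0],[0,0,0,0,0,0,0],[0,0,0,-1,0,0,0],[0,0,0,-1.5,0,0,0],[0,0,0,-2,0,0,0],[0,0,0,-2.5,0,0,0],[0,0,0,-2.5,0,0,0],[0,0,0,-2.5,0,0,0],[0,0,0,-2,0,0,0],[0,0,0,0,0,0,0]],
  ],
)

```text
time_s: 10.42
ee_pos: [485.2, -231.0, 282.4]
ee_rot: [179.6, -0.3, 14.9]
force: [-0.7, 0.1, -1.0]
gripper_width: 23.6
```

```bash
python3 -c "
from h import *
d=grab('side','pics/x.png'); t=grab('top','pics/xt.png'); delta([523,287,270])
cv2.imwrite('pics/s6.png',cv2.resize(d['color'][300:480,250:410],None,fx=3.3,fy=3.3)[:,:,::-1])
for n in (d,t):
  P=cloud(n); q=P[(abs(P[...,2]-40)<30)&(P[...,1]<-293)&(P[...,1]>-345)&(abs(P[...,0]-479)<46)]; print(len(q),q.min(0) if len(q) else '',q.max(0) if len(q) else '')"
```

```text
t 10.525 pos [ 484.2 -230.4  280.2] rot [ 1.798e+02 -1.200e-01  1.492e+01] F [-0.  -0.4 -2.1] w 23.2 delta cm [ 17.07 -49.     0.89] level turn [ 0.003 -0.002 -0.   ]
1060 [ 433.01572639 -312.40521417   33.4521757 ] [ 524.9594694  -293.02596806   69.95132347]
0
```

View pics/s6.png

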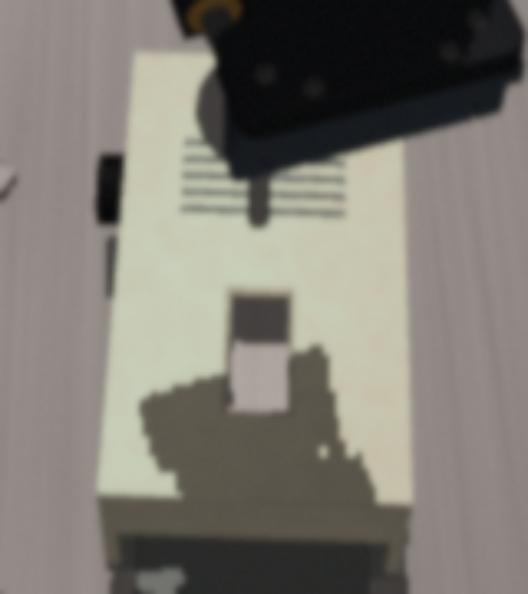

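The side view shows the battery's dark end standing out below the unit's edge (crop (260,565)), the tab back up in the slot (260,360), and the pin still vertical (tip (258,222)). Next, back to the stand.

Emit:
move_arm(
  increments=[
    [[0,1.0,-2.5,-0.1,0,0,0],[0,1.5,-4.2,-0.1,0,0,0],[0,1.5,-4.2,-0.1,0,0,0],[0,1.5,-4.2,-0.1,0,0,0],[0,1.5,-4.2,-0.1,0,0,0],[0,1.5,-4.2,-0.1,0,0,0],[0,1.5,-4.2,-0.1,0,0,0],[0,1.5,-4.2,-0.1,0,0,0],[0,1.5,-4.2,-0.1,0,0,0],[0,1.5,-4.2,-0.1,0,0,0],[0,1.5,-4.2,-0.1,0,0,0],[0,0,0,0,0,0,0]],
  ],
)

```text
time_s: 12.02
ee_pos: [519.2, 254.0, 272.2]
ee_rot: [-180.0, 1.6, 14.8]
force: [0.0, -0.9, -0.0]
gripper_width: 23.2
```

```bash
python3 -c "
from h import *
delta([526,288.5,205])"
```

```text
t 12.025 pos [519.2 254.  272.2] rot [-179.97    1.62   14.76] F [ 0.  -0.9 -0. ] w 23.2 delta cm [ 1.73 -3.15  6.68] level turn [-0.001  0.028 -0.   ]
```

Emit:
move_arm(
  increments=[
    [[0,1.0,-1.6,0,0,0.028,0],[0,0.7,-1.6,0,0,0,0],[0,0,0,0,0,0,0],[0,0,0,2,0,0,0],[0,0,0,2.5,0,0,0],[0,0,0,1.5,0,0,0],[0,0,0,0,0,0,0],[0,0,0,0,0,0,0]],
  ],
)

```text
time_s: 13.02
ee_pos: [528.7, 287.7, 210.6]
ee_rot: [179.9, -0.1, 14.5]
force: [0.5, -0.6, -1.7]
gripper_width: 23.2
```

```bash
python3 -c "
from h import *
grab('top');d=grab('side'); delta([526,288.5,112])
cv2.imwrite('pics/s7.png',cv2.resize(d['color'][70:210,270:400],None,fx=4,fy=4)[:,:,::-1])"
```

```text
t 13.125 pos [528.7 287.8 210.6] rot [ 1.7991e+02 -9.0000e-02  1.4540e+01] F [ 0.2 -0.7 -0.2] w 23.7 delta cm [-0.25 -0.15  9.86] level turn [ 0.002 -0.002 -0.   ]
```

View pics/s7.png

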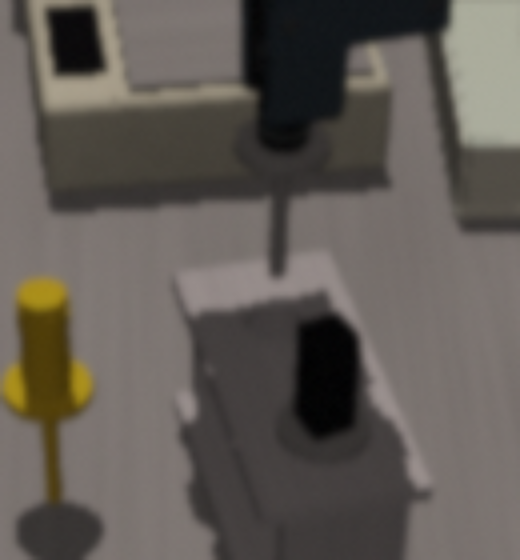

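The rod points straight down (tip crop (276,275)) behind the upright scraper. I'll apply the small correction and lower the pin into its hole in two stages.

Emit:
move_arm(
  increments=[
    [[0,-0.2,-0.1,1,0,0,0],[0,0,0,1,0,0,0],[0,0,0,1.2,0,0,0],[0,0,0,0,0,0,0]],
  ],
)

```text
time_s: 13.62
ee_pos: [526.3, 288.4, 176.8]
ee_rot: [179.9, -0.1, 14.6]
force: [-0.0, -0.4, -2.3]
gripper_width: 23.8
```

```bash
python3 -c "
from h import *
print(world(load('side'),339,138.5,114.6))
delta([526,288.5,112])"
```

```text
[525.03334024 287.49806986 114.6       ]
t 13.625 pos [526.3 288.4 176.8] rot [ 1.7992e+02 -1.2000e-01  1.4560e+01] F [-0.  -0.4 -2.3] w 23.8 delta cm [-0.04 -0.03  6.48] level turn [ 0.001 -0.002 -0.   ]
```

Emit:
move_arm(
  increments=[
    [[0,0,0,1.2,0,0,0],[0,0,0,1.5,0,0,0],[0,0,0,1.5,0,0,0],[0,0,0,1,0,0,0],[0,0,0,0.5,0,0,0],[0,0,0,0,0,0,0]],
  ],
)

```text
time_s: 14.38
ee_pos: [526.4, 288.2, 115.1]
ee_rot: [179.9, -0.1, 14.6]
force: [-0.2, -0.3, -0.4]
gripper_width: 23.3
```

```bash
python3 -c "
from h import *
delta([526,288.5,110.6])"
```

```text
t 14.375 pos [526.4 288.2 115.1] rot [ 1.799e+02 -6.000e-02  1.455e+01] F [-0.2 -0.3 -0.4] w 23.3 delta cm [-0.03 -0.04  0.45] level turn [ 0.002 -0.001 -0.   ]
```

Lower the last few millimetres until the collar is just about on the plate, then open to the partial width.

Emit:
move_arm(
  increments=[
    [[0,0,0,0.2,0,0,0],[0,0,0,0.2,0,0,0],[0,0,0,0,0,0,0],[0.4,0,0,0,0,0,0],[0.55,0,0,0,0,0,0],[0.55,0,0,0,0,0,0],[0.55,0,0,0,0,0,0]],
  ],
)

```text
time_s: 15.25
ee_pos: [527.8, 289.0, 113.1]
ee_rot: [180.0, -0.3, 14.6]
force: [0.3, -0.0, -0.1]
gripper_width: 50.1
```

```bash
python3 -c "
from h import *
delta([524,287,210])"
```

```text
t 15.25 pos [527.8 289.  113.1] rot [179.97  -0.33  14.55] F [ 0.3 -0.  -0.1] w 50.1 delta cm [-0.36  0.1  -9.69] level turn [ 0.001 -0.006 -0.   ]
```

Rise straight up, then move away towards -y, high above everything, to clear the view.

Emit:
move_arm(
  increments=[
    [[0.55,0,0,-1.5,0,0,0],[0.55,0,0,-2,0,0,0],[0.55,0,0,-2,0,0,0],[0.55,0,0,-3,0,0,0],[0.55,0,0,-3,0,0,0],[0.55,-2,4,-1,0,0,0],[0.55,-2,4,0,0,0,0],[0.55,-2,4,0,0,0,0],[0.55,-2,4,0,0,0,0],[0.55,-2,4,0,0,0,0],[0.55,-2,3,0,0,0,0],[0.55,0,0,0,0,0,0]],
  ],
)

```text
time_s: 16.75
ee_pos: [469.9, 30.0, 254.0]
ee_rot: [179.9, -1.4, 14.7]
force: [0.3, 0.3, 0.4]
gripper_width: 50.2
```

```bash
python3 - <<'E'
from h import *
t=grab('top');d=grab('side');delta([400,0,200])
a=cv2.resize(d['color'][110:240,300:390],(360,520)); b=cv2.resize(t['color'][190:310,125:320],(430,265)); c=cv2.resize(t['color'][200:310,390:560],(430,278))[:255]
cv2.imwrite('pics/s8.png',np.hstack([a,np.vstack([b,c])])[:,:,::-1])
for n,m,bx in(('top',t,((140,215,175,250),(195,200,228,235))),('side',d,((325,118,347,150),(342,145,362,182)))):
    P=cloud(m)
    for b in bx:
        q=P[b[1]:b[3],b[0]:b[2]].reshape(-1,3); q=q[(q[:,2]>143)&(q[:,2]<152)]; print(n,len(q),q.mean(0).round(1) if len(q) else '')
    q=P[(abs(P[...,2]-40)<30)&(P[...,1]<-293)&(P[...,1]>-345)&(abs(P[...,0]-479)<46)]; print('bat',len(q),(q.min(0),q.max(0)) if len(q) else '')
E
```

```text
t 16.85 pos [470.8  31.8 253.8] rot [179.94  -1.44  14.81] F [ 0.6 -0.7  0. ] w 49.8 delta cm [-7.79  1.26  5.19] level turn [ 0.001 -0.025 -0.   ]
top 186 [523.9 289.2 145.3]
top 3 [547.1 222.8 145.3]
bat 357 (array([ 434.16982097, -323.94877583,   32.82759694]), array([ 524.06580399, -305.66857469,   39.69667698]))
side 2 [531.  294.2 147.9]
side 3 [555.  204.5 145.3]
bat 1056 (array([ 434.18478406, -312.55670885,   33.74939029]), array([ 524.68891729, -293.00302462,   69.28399586]))
```

View pics/s8.png

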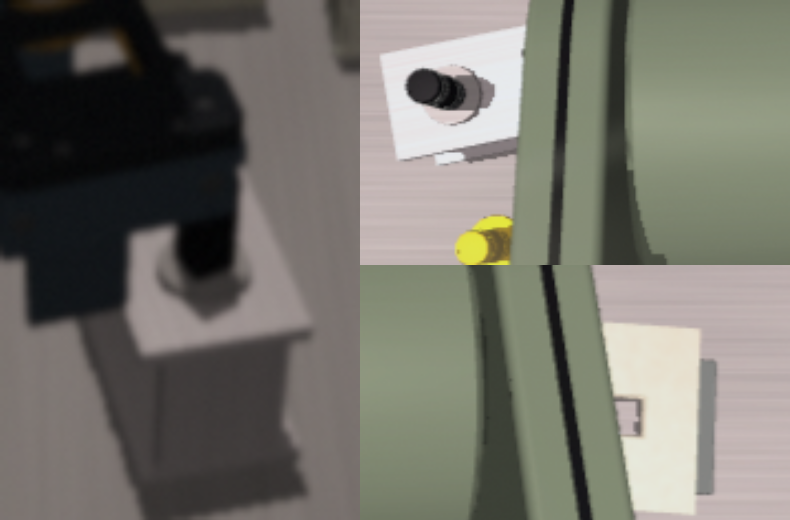

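The pin is back in its hole, upright with its collar flat (top crop (425,85)); the top-view handle fit gives (523.9, 289.2) against (522.9, 288.4) at the start. The scraper stands upright (left crop (205,240)). The battery (grey, lower right (708,425)) is out to y≈-324. The arm is clear of everything.

```bash
python3 -c "
from h import *
print(job.job_done())"
```

```text
the job is handed in; nothing more can be done
None
```

The battery is out, the release pin is back in its own hole, and I have handed the job in at about 17 s of the 54 s allowed; no verdict is reported.

- **Press:** I pushed the pin's rod through the slot, and the wrist force showed about 5 N as the tab went down.
- **Battery:** in the last pictures it stands about 30 mm out of the unit's end, measured out to y≈-324 from an end face at about -290.
- **Pin:** it stands upright with its collar flat, and its handle is about 1.3 mm from where it started.
- **Scraper:** it looked upright and unmoved in the last side view. The arm blocked a full re-measurement, so I judged that only by eye.
- **Robot:** the jaws were empty and the arm was clear of everything at hand-in. The yellow look-alike was not touched.

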